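# Unscrew the upturned shaker and let its balls out

## Robot

A 7-joint arm with a two-finger parallel gripper is mounted at the origin on the work surface. World frame = base frame: x ahead of the robot, y to its left, z up, the work surface at z = 0. Lengths are in m, angles in rad, forces in N, time in s.
With the tool pointing down it reaches from about 0.4 to 0.85 m from the base axis. Payload 10.4 kg.
Tool frame: the origin (TCP) lies midway between the tips of the shut fingers; the grasp point (between the pads) lies hold_point_z behind it (hold_point_z is the distance from the TCP to the grasp point, in m); z points along the fingers, y is the line along which they close (so a half turn about z gives the same grasp; the last joint's range is limited). The gripper opens to 87 mm and grips with 3 to 60 N. Pads are 19 mm wide; open, the fingers measure 117 mm over their backs; the gripper's body (75 mm by 190 mm) begins 51 mm behind the grasp point.
Start: joints at [1.104, 0.332, -0.065, 1.46, 0.022, 1.35, -0.088], TCP at [0.268, -0.564, 0.223] pointing down, gripper open.
Joint ranges: [-2.6, 2.6], [-0.5, 2.12], [-1.47, 1.34], [0.16, 2.42], [-1.27, 4.41], [0.06, 2.06], [-2.6, 2.6]. Speed limits (rad/s): [2.22, 2.22, 2.79, 2.79, 3.14, 3.14, 3.14].

## Interface

Orientations are given as a unit quaternion [x, y, z, w].
In Python, from bench import * gives the robot as it stands. The module is installed in compiled form; this text tells all that it offers.
- The arm moves only by the tool drive_tool, never from a script. Its argument "increments" is a list of rows, each a list of 6 numbers: the shift along the tool's x, y, z scaled (see below), then the turn, a rotation vector about the tool's x, y, z scaled (see below). In form: [[dx, dy, dz, rx, ry, rz], ...]. A call has exactly 5 rows; each row is the pose to reach, as a shift and turn from the pose commanded when the call began, along the tool's axes at that moment; what a row does not reach only later rows make up. The controller multiplies each number of a shift by 300 mm and each number of a turn by pi/4 rad. A row lasts 1/12 s, in which the tool goes at most 41.7 mm and 7.16 degrees, less where a joint would pass 70% of its speed; a pose out of reach is approached as far as the arm can. A call with a number of a shift or a turn outside -1 to 1 is refused whole. A call with a gripper value outside its range is refused whole. "claw" is the closure, from 0 (fully open) to 1 (shut), set as the call begins (left out, the last holds). The fingers move at their own pace and stop on an object; "force" is the grip in N (left out, the last holds). Time passes only in rows, so rows that repeat a pose let the fingers close, or fill a call up. It gives the time, the measured TCP pose, the force, the opening and the grip force at its end, in the units of the state.
- read_state(): the state, without advancing time (a new reading comes with each control period).
- camera(name): name is "scene" or "side" or "wrist"; returns the picture (420x560x3 uint8, blue, green, red); there is no depth.
- get_calibration(name): a dict with "K" (3x3 intrinsics, pixels), "position" and "rotation" of the camera in the world. Camera axes: x right, y down, z forward; pixel columns grow to the right and rows downward; lengths in m; the calibration is good to about 2 mm. A picture is of the moment at which its call begins: read the wrist's pose just before it. get_calibration takes no time and is no camera call; for the wrist camera it gives the pose at the moment of the call.
- close_job(): hands the job in; it is judged then, once.
The state is a dict: "time": time; "joint_positions": joint angles; "joint_vel": joint speeds; "joint_torque": joint torques, N m; "ee_pos": TCP position; "eef_rot": TCP orientation; "ft_force": force on the tool from outside, world axes, zero at the start; "torque": the same for the moment, N m; "width": finger opening in m; "grip_force": force on a finger pad.
Only numpy, scipy, OpenCV 4.12 (cv2) and the standard library are available. Lean on these libraries where they do the work, as an engineer would, in place of code of your own. Each camera call takes 0.05 s, during which the arm holds its last target. There are 200 camera calls.

## Task

The short glass shaker stands upside down in its perforated cap, which is held fast in the wooden catch tray, with two porcelain balls still inside. Unscrew the glass from its cap (a bit less than a quarter turn counter-clockwise from above) and lift it off so that the balls come out of the wide mouth and stay in the catch tray, then gently stand the empty glass, mouth still down, on the middle of the cork stand at the end of the tray and let go of it.

Things in the scene. Friction and masses are not known exactly. Their poses are not given: they have to be found in the camera images.
- shaker_mid (a point): Centre of the clear glass, 42.5 mm above its mouth: straight, 62 mm across, 85 mm tall, 0.2 kg, mouth down, z up. Lugs at its mouth (+y, -y, out to 38 mm) sit under the cap's claws. Turned 60 to 105 degrees (best 75) counter-clockwise seen from above they are free and it lifts off; it turns easily, does not rise, has 2 mm side play. Grip across it from above, any yaw, at or above the middle.
- tray: Fixed wooden catch tray 170 x 170 mm, walls 30 mm; origin on the table under its centre, z up. In its centre the fixed perforated cap, 90 mm across, claws at +y and -y (34.5 mm high), plate sloping to +x and -x so balls roll off; the glass's mouth rests 22 mm above the table. Joined to it the cork stand, 120 x 120 mm, centred at x 0, y +150 mm in this frame, flat top 20 mm above the table.
- ball_a_center (a point): Centre of a white porcelain ball, 20 mm diameter, 12 g, at the start inside the glass, lying on the perforated cap.
- ball_b_center (a point): Centre of the second such ball.
Not all that is in view belongs to the job. Leave any blue or yellow look-alike of the part that bears shaker_mid alone.

How it is judged:
By the outcome, as a careful person would: the job done as asked, in the order asked, and still so for the second after the job is handed in, with the robot touching nothing.
It also fails if it takes over 45 s, if anything falls off the work surface, if the arm or the gripper's body presses on something with over 40 N, if the wrist force passes 120 N, or if a joint passes its speed limit or range.

## Working session

There is one attempt and no reset: what is moved stays moved. The work goes in short steps, Python scripts to look and compute and a tool call to move; the robot and the scene stay as the last step left them, time stands still between calls to the robot, and variables do not carry over. Pictures are saved under pics/ and viewed, at most 10 in all, crops included, and the job is handed in when it is done.

Besides the shell and the picture viewer there is one more tool, called after "Call:" as name(argument=value, ...) on one line, values as JSON. drive_tool: Moves the arm, as the interface text tells. Its arguments: {"type":"object","properties":{"increments":{"type":"array","items":{"type":"array","items":{"type":"number"}}},"claw":{"type":"number"},"force":{"type":"number"}},"required":["increments"]}

```bash
mkdir -p pics; python3 - <<'E'
from bench import *
import cv2
for n in ("scene","side"):
    c=get_calibration(n); print(n,c["K"],c["position"],c["rotation"])
    cv2.imwrite(f"pics/{n}0.png",camera(n))
s=read_state(); print({k:s[k] for k in("time","ee_pos","eef_rot","width","ft_force")})
import bench; print([d for d in dir(bench) if 'hold' in d], globals().get('hold_point_z'))
E
```

```text
scene [[424.2700513    0.         283.64684579]
 [  0.         424.2700513  208.65726028]
 [  0.           0.           1.        ]] [0.7606766  0.31135569 0.5888551 ] [ 0.25725005  0.91497774 -0.29751393 -0.09013114]
side [[387.9972884    0.         278.11788024]
 [  0.         387.9972884  201.84598333]
 [  0.           0.           1.        ]] [ 0.13986632 -0.49014697  0.39624467] [ 0.79340632 -0.30437413  0.17727646 -0.49642306]
{'time': 0.1, 'ee_pos': array([ 0.26822865, -0.56414055,  0.22187308]), 'eef_rot': array([ 9.75479558e-01,  2.20089201e-01, -1.61924544e-04, -5.91470198e-04]), 'width': 0.08728552842273721, 'ft_force': array([-0.19603439,  0.90570012, -0.16182375])}
['hold_point_z'] 0.0187
```

View pics/scene0.png

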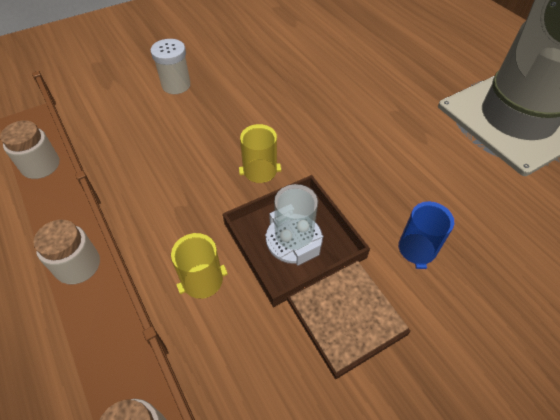

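View pics/side0.png

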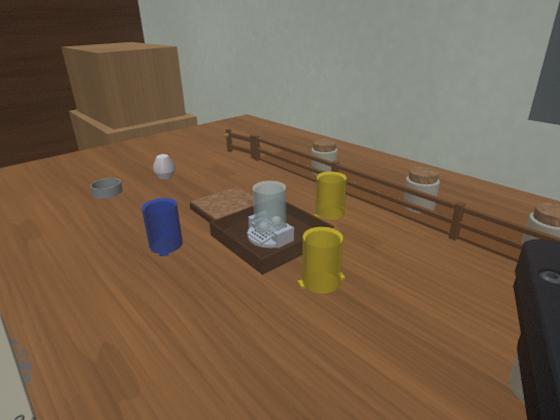

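Scene view: the clear glass on the cap is at about (296,215). It could be confused with the yellow glasses at (260,155) and (198,265), the blue glass at (425,235) and the grey shaker at (171,65). I choose the clear glass in the tray. In the side view it is at (270,210). I'll check it in a close crop.

```bash
python3 - <<'E'
import cv2,numpy as np
a=cv2.imread("pics/scene0.png")[170:380,215:415]; b=cv2.imread("pics/side0.png")[170:270,185:340]
a=cv2.resize(a,None,fx=2.8,fy=2.8,interpolation=cv2.INTER_CUBIC)
b=cv2.resize(b,None,fx=5,fy=5,interpolation=cv2.INTER_CUBIC)
cv2.imwrite("pics/ca.png",a); cv2.imwrite("pics/cb.png",b); print(a.shape,b.shape)
E
```

```text
(588, 560, 3) (500, 775, 3)
```

View pics/ca.png

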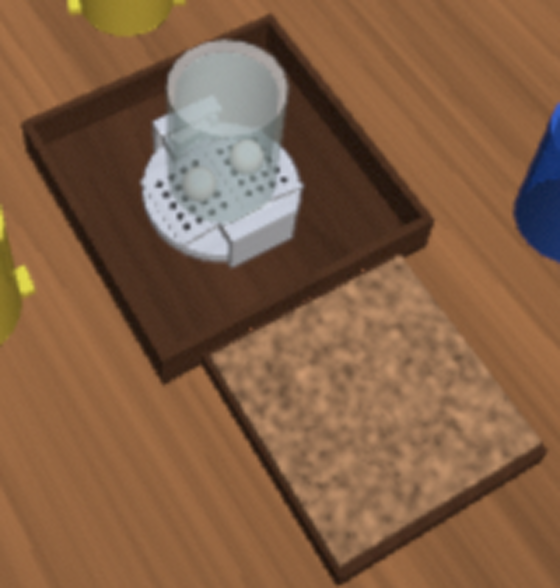

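View pics/cb.png

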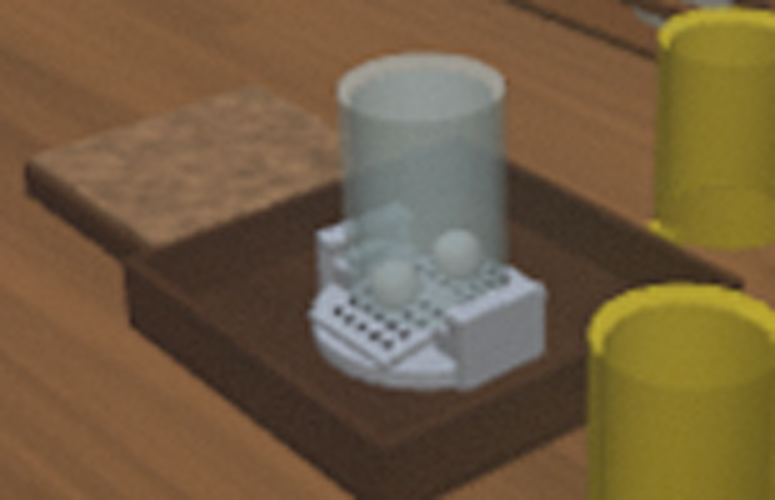

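The crops confirm the clear glass with both balls inside, on the cap. I'll fit the tray pose from the corners and the glass rim (crop pixels).

```bash
cat > h.py <<'E'
from bench import *
import numpy as np, cv2
from scipy.spatial.transform import Rotation as R
from scipy.optimize import least_squares
def proj(n,P):
    c=get_calibration(n); r=c["rotation"]; r=R.from_quat(r) if np.size(r)==4 else R.from_matrix(r)
    q=r.inv().apply(np.atleast_2d(P)-c["position"])@np.array(c["K"]).T
    return q[:,:2]/q[:,2:]
E
python3 - <<'E'
from h import *
A=[(85,85,30,166,362),(-85,85,30,432,222),(-85,-85,30,272,17),(85,-85,30,25,125),(60,210,20,337,565),(-60,210,20,545,450)]
B=[(-85,-85,30,385,440),(-85,85,30,125,265),(85,-85,30,740,280),(-60,210,20,28,165),(60,210,20,250,88)]
A=np.array(A,float);B=np.array(B,float)
pa=A[:,3:]/2.8+[215,170]; pb=B[:,3:]/5+[185,170]
def w(p,L): 
    r=R.from_euler('z',p[2]).apply(L/1000); return r+[p[0],p[1],0]
f=lambda p:np.r_[(proj("scene",w(p,A[:,:3]))-pa).ravel(),(proj("side",w(p,B[:,:3]))-pb).ravel()]
best=min((least_squares(f,[.6,.1,y]) for y in(0,1.6,3.1,-1.6)),key=lambda s:s.cost)
print(best.x,best.fun.round(1))
th=np.linspace(0,6.28,60)
def rim(p): return np.c_[p[0]+.031*np.cos(th),p[1]+.031*np.sin(th),0*th+.107]
def g(p):
    a=proj("scene",rim(p));b=proj("side",rim(p))
    e=lambda q:np.r_[q.min(0),q[:,0].max()]
    return np.r_[e(a)-(np.array([168,42,287])/2.8+[215,170,215]),e(b)-(np.array([338,55,506])/5+[185,170,185])]
s=least_squares(g,best.x[:2]); print(s.x,s.fun.round(1))
p=best.x; print("cork",w(p,np.array([[0,150,0.]])))
print("side to side candidates yaw deg",np.degrees(p[2]))
st=read_state(); print(R.from_quat(st["eef_rot"]).as_matrix().round(3), st["joint_positions"].round(3))
E
```

```text
[ 0.54877062  0.01238052 -0.03610337] [-1.3  0.5  1.2 -0.2 -0.2 -0.8 -1.5 -0.6  0.9  1.  -1.  -2.1 -1.1  1.3
 -1.6 -1.8  0.1 -0.8 -0.3 -2.3  0.5 -1.6]
[0.54890639 0.01153962] [-0.9 -0.6  0.  -0.8 -1.2 -0.4]
cork [[0.55418495 0.16228277 0.        ]]
side to side candidates yaw deg -2.0685707585300634
[[ 0.903  0.429 -0.001]
 [ 0.429 -0.903  0.001]
 [-0.    -0.001 -1.   ]] [ 1.104  0.333 -0.065  1.461  0.022  1.35  -0.089]
```

Call:
drive_tool(increments=[[0.08,-0.065,0,0,0,0],[0.16,-0.13,0,0,0,0],[0.24,-0.195,0,0,0,0],[0.33,-0.265,0,0,0,0],[0.417,-0.333,0,0,0,0]], claw=0, force=20)

```text
time: 0.52
ee_pos: [0.3388, -0.4189, 0.2222]
eef_rot: [0.976, 0.22, -0.0, -0.0]
ft_force: [1.4, 0.1, 0.4]
width: 0.0866
grip_force: 0.0
```

Call:
drive_tool(increments=[[0.1,-0.08,0,0,0,0],[0.2,-0.16,0,0,0,0],[0.3,-0.24,0,0,0,0],[0.4,-0.32,0,0,0,0],[0.5,-0.4,0,0,0,0]])

```text
time: 0.93
ee_pos: [0.4227, -0.2459, 0.2224]
eef_rot: [0.975, 0.22, -0.0, 0.0]
ft_force: [0.8, -0.9, -0.1]
width: 0.0871
grip_force: 0.0
```

Call:
drive_tool(increments=[[0.1,-0.08,0,0,0,0],[0.2,-0.16,0,0,0,0],[0.3,-0.24,0,0,0,0],[0.4,-0.32,0,0,0,0],[0.5,-0.4,0,0,0,0]])

```text
time: 1.35
ee_pos: [0.5066, -0.0732, 0.2225]
eef_rot: [0.976, 0.22, -0.0, 0.0]
ft_force: [0.7, 0.2, -0.3]
width: 0.0871
grip_force: 0.0
```

Call:
drive_tool(increments=[[0.06,-0.05,0,0,0,0],[0.12,-0.1,0,0,0,0],[0.2,-0.16,0,0,0,0],[0.252,-0.199,0,0,0,0],[0.252,-0.199,0,0,0,0]])

```text
time: 1.77
ee_pos: [0.5497, 0.0162, 0.2222]
eef_rot: [0.975, 0.223, 0.0, -0.001]
ft_force: [-0.6, 0.9, -0.0]
width: 0.087
grip_force: 0.0
```

```bash
python3 - <<'E'
from h import *
s=read_state(); print(s["ee_pos"],s["joint_positions"].round(2))
th=np.linspace(0,6.28,60)
P=lambda x,y,z,r:np.c_[x+r*np.cos(th),y+r*np.sin(th),0*th+z]
im=camera("wrist"); print(get_calibration("wrist"))
big=cv2.resize(im,None,fx=1.4,fy=1.4)
for z,c in((.107,(0,0,255)),(.022,(0,255,0))):
    cv2.polylines(big,[np.int32(1.4*proj("wrist",P(.549,.012,z,.031)))],1,c,1)
cv2.imwrite("pics/w1.png",big)
E
```

```text
[0.54966618 0.01624481 0.22217073] [ 0.39  0.22 -0.57  1.64  0.12  1.32 -1.32]
{'K': array([[369.64339643,   0.        , 281.18388681],
       [  0.        , 369.64339643, 207.38817334],
       [  0.        ,   0.        ,   1.        ]]), 'position': array([0.61116595, 0.04323069, 0.38362345]), 'rotation': array([ 0.8396066 , -0.52790163, -0.06861266,  0.10804136])}
```

View pics/w1.png

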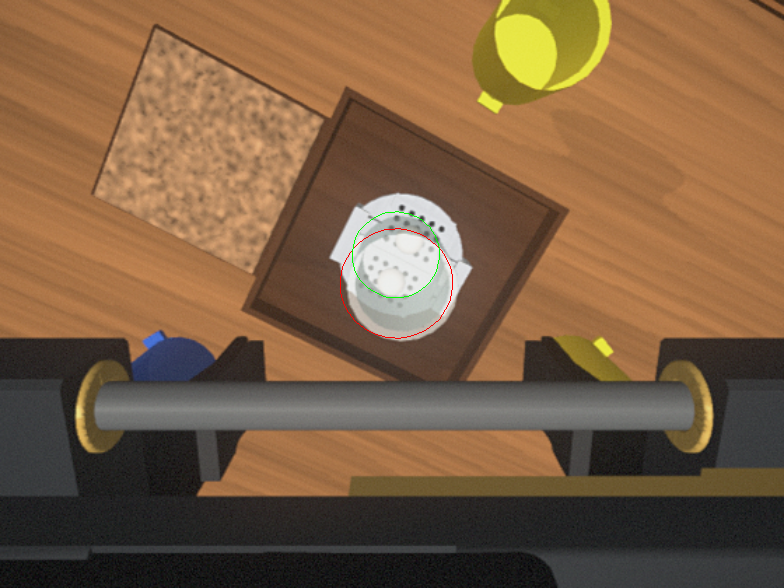

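The wrist view shows the glass rim centred at about (400,285), 1–2 mm from my prediction (red circle). I'll descend partway and let the arm settle.

Call:
drive_tool(increments=[[0,0,0.1,0,0,0],[0,0,0.2,0,0,0],[0,0,0.3,0,0,0],[0,0,0.32,0,0,0],[0,0,0.32,0,0,0]])

```text
time: 2.23
ee_pos: [0.5474, 0.0102, 0.1248]
eef_rot: [0.976, 0.22, -0.002, -0.0]
ft_force: [-0.3, -0.1, 0.1]
width: 0.0871
grip_force: 0.0
```

Call:
drive_tool(increments=[[0,0,0,0,0,0],[0,0,0,0,0,0],[0,0,0,0,0,0],[0,0,0,0,0,0],[0,0,0,0,0,0]])

```text
time: 2.65
ee_pos: [0.5495, 0.0114, 0.1275]
eef_rot: [0.975, 0.22, 0.001, 0.0]
ft_force: [0.4, -0.1, 0.3]
width: 0.0871
grip_force: 0.0
```

```bash
python3 - <<'E'
from h import *
s=read_state(); m=R.from_quat(s["eef_rot"]).as_matrix(); print(s["ee_pos"],m.round(3))
print((m.T@(np.array([.549,.0115,.061])-s["ee_pos"])/.3).round(4), s["joint_vel"].round(3))
E
```

```text
[0.54948565 0.01135315 0.12748012] [[ 0.903  0.429  0.002]
 [ 0.429 -0.903 -0.   ]
 [ 0.001  0.001 -1.   ]]
[-0.0015 -0.0013  0.2216] [-0.001  0.007  0.001  0.008  0.001 -0.003 -0.   ]
```

Call:
drive_tool(increments=[[0,0,0.06,0,0,0],[0,0,0.12,0,0,0],[0,0,0.18,0,0,0],[0,0,0.21,0,0,0],[0,0,0.22,0,0,0]])

```text
time: 3.07
ee_pos: [0.5482, 0.0113, 0.0593]
eef_rot: [0.975, 0.22, -0.001, -0.0]
ft_force: [-0.6, 0.5, 0.2]
width: 0.0872
grip_force: 0.0
```

Call:
drive_tool(increments=[[0,0,0,0,0,0],[0,0,0,0,0,0],[0,0,0,0,0,0],[0,0,0,0,0,0],[0,0,0,0,0,0]])

```text
time: 3.48
ee_pos: [0.5494, 0.0114, 0.0613]
eef_rot: [0.975, 0.22, 0.001, 0.0]
ft_force: [-0.1, -0.1, -0.1]
width: 0.0872
grip_force: 0.0
```

Call:
drive_tool(increments=[[0,0,0,0,0,0],[0,0,0,0,0,0],[0,0,0,0,0,0],[0,0,0,0,0,0],[0,0,0,0,0,0]], claw=1, force=20)

```text
time: 3.9
ee_pos: [0.549, 0.0113, 0.0606]
eef_rot: [0.975, 0.22, 0.0, 0.0]
ft_force: [-0.4, -0.3, 0.2]
width: 0.0618
grip_force: 6.4
```

Call:
drive_tool(increments=[[0,0,0,0,0,0],[0,0,0,0,0,0],[0,0,0,0,0,0],[0,0,0,0,0,0],[0,0,0,0,0,0]])

```text
time: 4.32
ee_pos: [0.549, 0.0113, 0.0605]
eef_rot: [0.975, 0.22, 0.0, 0.0]
ft_force: [0.8, -0.5, 0.8]
width: 0.061
grip_force: 20.0
```

Call:
drive_tool(increments=[[0,0,0,0,0,-0.08],[0,0,0,0,0,-0.18],[0,0,0,0,0,-0.29],[0,0,0,0,0,-0.4],[0,0,0,0,0,-0.5]])

```text
time: 4.73
ee_pos: [0.549, 0.0116, 0.0605]
eef_rot: [0.913, 0.408, 0.0, -0.0]
ft_force: [1.0, -0.9, -0.2]
width: 0.0608
grip_force: 20.0
```

Call:
drive_tool(increments=[[0,0,0,0,0,-0.12],[0,0,0,0,0,-0.24],[0,0,0,0,0,-0.36],[0,0,0,0,0,-0.48],[0,0,0,0,0,-0.6]])

```text
time: 5.15
ee_pos: [0.549, 0.0116, 0.0605]
eef_rot: [0.792, 0.61, 0.0, -0.0]
ft_force: [0.1, -0.1, 0.5]
width: 0.0611
grip_force: 20.0
```

Call:
drive_tool(increments=[[0,0,0,0,0,-0.12],[0,0,0,0,0,-0.24],[0,0,0,0,0,-0.36],[0,0,0,0,0,-0.48],[0,0,0,0,0,-0.58]])

```text
time: 5.57
ee_pos: [0.5489, 0.0115, 0.0605]
eef_rot: [0.634, 0.773, -0.0, -0.0]
ft_force: [-0.0, 1.2, 0.2]
width: 0.0609
grip_force: 20.0
```

Call:
drive_tool(increments=[[0,0,0,0,0,0],[0,0,0,0,0,0],[0,0,0,0,0,0],[0,0,0,0,0,0],[0,0,0,0,0,0]])

```text
time: 5.98
ee_pos: [0.549, 0.0114, 0.0605]
eef_rot: [0.636, 0.771, -0.0, 0.0]
ft_force: [-0.8, 0.1, -0.5]
width: 0.0611
grip_force: 20.0
```

```bash
python3 - <<'E'
from h import *
s=read_state(); print(s["ee_pos"],R.from_quat(s["eef_rot"]).as_euler('xyz',degrees=True),s["torque"],s["joint_positions"].round(2))
cv2.imwrite("pics/s2.png",cv2.resize(camera("side")[120:280,150:370],None,fx=3,fy=3))
E
```

```text
[0.5489795  0.01140235 0.06051887] [-1.79998129e+02  8.55318632e-03  1.00956313e+02] [-0.01539732 -0.03809192 -0.01375011] [ 0.54  0.43 -0.77  1.81  0.34  1.04 -0.17]
```

View pics/s2.png

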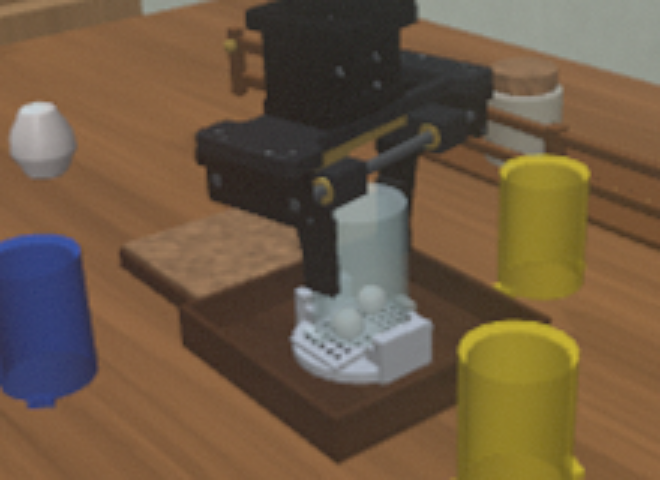

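The glass is turned 75.5° with no resistance, and both balls are still on the plate. I'll lift slowly.

Call:
drive_tool(increments=[[0,0,-0.005,0,0,0],[0,0,-0.012,0,0,0],[0,0,-0.02,0,0,0],[0,0,-0.028,0,0,0],[0,0,-0.036,0,0,0]])

```text
time: 6.45
ee_pos: [0.549, 0.0114, 0.0717]
eef_rot: [0.636, 0.772, 0.0, 0.0]
ft_force: [0.1, -0.1, -1.7]
width: 0.0607
grip_force: 20.0
```

Call:
drive_tool(increments=[[0,0,-0.01,0,0,0],[0,0,-0.02,0,0,0],[0,0,-0.03,0,0,0],[0,0,-0.04,0,0,0],[0,0,-0.05,0,0,0]])

```text
time: 6.87
ee_pos: [0.549, 0.0114, 0.0867]
eef_rot: [0.636, 0.772, 0.0, 0.0]
ft_force: [-0.4, -0.2, -1.3]
width: 0.0608
grip_force: 20.0
```

Call:
drive_tool(increments=[[0,0,-0.015,0,0,0],[0,0,-0.03,0,0,0],[0,0,-0.045,0,0,0],[0,0,-0.06,0,0,0],[0,0,-0.075,0,0,0]])

```text
time: 7.28
ee_pos: [0.549, 0.0114, 0.1094]
eef_rot: [0.636, 0.772, 0.0, 0.0]
ft_force: [0.1, 0.1, -1.9]
width: 0.0606
grip_force: 20.0
```

Call:
drive_tool(increments=[[0,0,-0.03,0,0,0],[0,0,-0.06,0,0,0],[0,0,-0.09,0,0,0],[0,0,-0.12,0,0,0],[0,0,-0.14,0,0,0]])

```text
time: 7.7
ee_pos: [0.5495, 0.0115, 0.1524]
eef_rot: [0.636, 0.772, 0.0, 0.001]
ft_force: [0.0, -0.6, -1.3]
width: 0.061
grip_force: 20.0
```

Call:
drive_tool(increments=[[0,0,0,0,0,0],[0,0,0,0,0,0],[0,0,0,0,0,0],[0,0,0,0,0,0],[0,0,0,0,0,0]])

```text
time: 8.12
ee_pos: [0.5487, 0.0114, 0.1504]
eef_rot: [0.636, 0.772, -0.0, -0.0]
ft_force: [-0.0, 0.3, -1.0]
width: 0.0609
grip_force: 20.0
```

```bash
python3 - <<'E'
from h import *
s=read_state();m=R.from_quat(s["eef_rot"]).as_matrix()
print(s["ee_pos"],s["ft_force"]); print((m.T@(np.array([.5542,.1618,s["ee_pos"][2]])-s["ee_pos"])/.3).round(4))
a=cv2.resize(camera("side")[120:280,150:370],None,fx=1.8,fy=1.8);b=cv2.resize(camera("scene")[120:360,200:440],(400,400))
o=np.zeros((400,796,3),np.uint8);o[:a.shape[0],:a.shape[1]]=a;o[:,396:]=b
cv2.imwrite("pics/s3.png",o)
E
```

```text
[0.5487073  0.01141399 0.15036371] [-0.03604727  0.25048066 -1.02223874]
[0.4885 0.1139 0.    ]
```

View pics/s3.png

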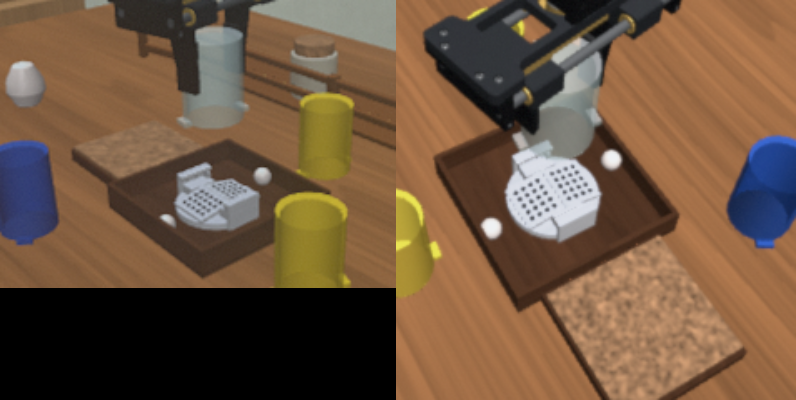

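Both balls are in the tray, at (492,228) and (611,160) in the right-hand picture, and the glass is empty. I'll carry it to the cork.

Call:
drive_tool(increments=[[0.04,0.01,0,0,0,0],[0.1,0.024,0,0,0,0],[0.16,0.038,0,0,0,0],[0.22,0.052,0,0,0,0],[0.28,0.066,0,0,0,0]])

```text
time: 8.63
ee_pos: [0.5522, 0.0996, 0.1509]
eef_rot: [0.636, 0.772, 0.0, -0.0]
ft_force: [1.0, -0.5, -2.1]
width: 0.0611
grip_force: 20.0
```

Call:
drive_tool(increments=[[0.06,0.014,0,0,0,0],[0.12,0.028,0,0,0,0],[0.17,0.04,0,0,0,0],[0.2,0.046,0,0,0,0],[0.209,0.048,0,0,0,0]])

```text
time: 9.05
ee_pos: [0.5539, 0.1646, 0.1509]
eef_rot: [0.635, 0.773, 0.0, -0.0]
ft_force: [0.2, 0.6, -1.6]
width: 0.0607
grip_force: 20.0
```

Call:
drive_tool(increments=[[0,0,0.05,0,0,0],[0,0,0.1,0,0,0],[0,0,0.15,0,0,0],[0,0,0.19,0,0,0],[0,0,0.22,0,0,0]])

```text
time: 9.47
ee_pos: [0.5542, 0.1612, 0.0835]
eef_rot: [0.636, 0.772, -0.001, -0.0]
ft_force: [0.3, 0.3, -1.4]
width: 0.0607
grip_force: 20.0
```

Call:
drive_tool(increments=[[0,0,0,0,0,0],[0,0,0,0,0,0],[0,0,0,0,0,0],[0,0,0,0,0,0],[0,0,0,0,0,0]])

```text
time: 9.88
ee_pos: [0.5549, 0.1621, 0.0856]
eef_rot: [0.636, 0.772, 0.0, 0.0]
ft_force: [0.3, 0.0, -1.9]
width: 0.0609
grip_force: 20.0
```

```bash
python3 - <<'E'
from h import *
s=read_state(); print(s["ee_pos"],s["ft_force"])
cv2.imwrite("pics/s4.png",np.hstack([cv2.resize(camera(n)[r[0]:r[0]+160,r[1]:r[1]+160],(400,400)) for n,r in(("side",(100,140)),("scene",(230,260)))]))
E
```

```text
[0.55493766 0.16209006 0.0855893 ] [ 0.32366151  0.04609757 -1.8923145 ]
```

View pics/s4.png

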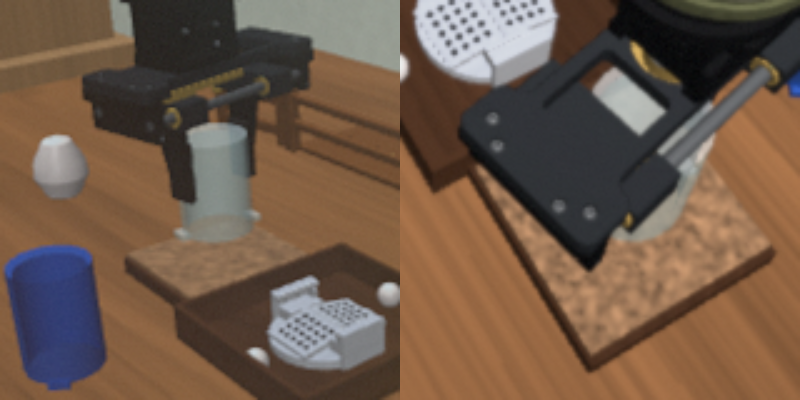

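The glass hangs upright over the cork, about 27 mm up. I'll lower it gently.

Call:
drive_tool(increments=[[0,0,0.02,0,0,0],[0,0,0.04,0,0,0],[0,0,0.06,0,0,0],[0,0,0.073,0,0,0],[0,0,0.075,0,0,0]])

```text
time: 10.4
ee_pos: [0.5538, 0.1617, 0.061]
eef_rot: [0.636, 0.772, -0.001, -0.001]
ft_force: [-0.7, -0.2, -0.4]
width: 0.0612
grip_force: 20.0
```

Call:
drive_tool(increments=[[0,0,0.002,0,0,0],[0,0,0.004,0,0,0],[0,0,0.006,0,0,0],[0,0,0.008,0,0,0],[0,0,0.01,0,0,0]])

```text
time: 10.82
ee_pos: [0.5546, 0.1619, 0.0594]
eef_rot: [0.636, 0.772, 0.0, 0.0]
ft_force: [-0.7, 0.8, -2.5]
width: 0.0609
grip_force: 20.0
```

Call:
drive_tool(increments=[[0,0,0.001,0,0,0],[0,0,0.002,0,0,0],[0,0,0.003,0,0,0],[0,0,0.004,0,0,0],[0,0,0.004,0,0,0]])

```text
time: 11.23
ee_pos: [0.5547, 0.162, 0.0585]
eef_rot: [0.636, 0.772, 0.0, 0.0]
ft_force: [-0.8, -1.0, 2.7]
width: 0.0605
grip_force: 20.0
```

Contact: the vertical force changed from about −1.9 N to +2.7 N. Opening the gripper.

Call:
drive_tool(increments=[[0,0,0,0,0,0],[0,0,0,0,0,0],[0,0,0,0,0,0],[0,0,0,0,0,0],[0,0,0,0,0,0]], claw=0)

```text
time: 11.65
ee_pos: [0.5545, 0.162, 0.0581]
eef_rot: [0.636, 0.772, -0.0, 0.0]
ft_force: [-0.6, -0.5, -0.6]
width: 0.0842
grip_force: 0.0
```

Call:
drive_tool(increments=[[0,0,0,0,0,0],[0,0,0,0,0,0],[0,0,0,0,0,0],[0,0,0,0,0,0],[0,0,0,0,0,0]])

```text
time: 12.07
ee_pos: [0.5545, 0.1619, 0.0581]
eef_rot: [0.636, 0.772, -0.0, 0.0]
ft_force: [1.2, 1.3, 0.7]
width: 0.0871
grip_force: 0.0
```

Call:
drive_tool(increments=[[0,0,-0.03,0,0,0],[0,0,-0.09,0,0,0],[0,0,-0.16,0,0,0],[0,0,-0.23,0,0,0],[0,0,-0.3,0,0,0]])

```text
time: 12.48
ee_pos: [0.5544, 0.1621, 0.1498]
eef_rot: [0.636, 0.772, 0.0, 0.0]
ft_force: [0.3, 0.3, -0.5]
width: 0.0871
grip_force: 0.0
```

Call:
drive_tool(increments=[[0,0,-0.08,0,0,0],[0,0,-0.16,0,0,0],[0,0,-0.24,0,0,0],[0,0,-0.3,0,0,0],[0,0,-0.3,0,0,0]])

```text
time: 12.9
ee_pos: [0.5558, 0.163, 0.2428]
eef_rot: [0.636, 0.772, 0.002, 0.002]
ft_force: [0.5, -0.2, 0.4]
width: 0.0867
grip_force: 0.0
```

Call:
drive_tool(increments=[[0,0,0,0,0,0],[0,0,0,0,0,0],[0,0,0,0,0,0],[0,0,0,0,0,0],[0,0,0,0,0,0]])

```text
time: 13.32
ee_pos: [0.5542, 0.1618, 0.2374]
eef_rot: [0.636, 0.772, -0.0, -0.0]
ft_force: [-1.3, -1.0, 0.5]
width: 0.087
grip_force: 0.0
```

```bash
python3 - <<'E'
from h import *
cv2.imwrite("pics/s5.png",np.hstack([cv2.resize(camera(n)[r[0]:r[0]+200,r[1]:r[1]+200],(400,400)) for n,r in(("side",(100,140)),("scene",(180,215)))]))
E
```

```text
(no output)
```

View pics/s5.png

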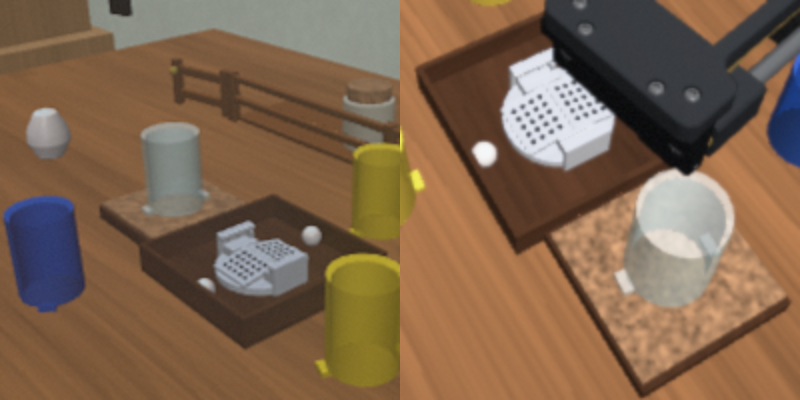

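The glass stands mouth down at the middle of the cork (about (670,265) at its base, right-hand picture). Both balls are in the tray, at (205,285) and (311,236) on the left, and the gripper is clear.

```bash
python3 -c "
from bench import *
print(close_job())"
```

```text
the job is handed in; nothing more can be done
None
```

The glass was unscrewed about 75° and lifted off; it now stands empty, mouth down, on the middle of the cork stand with the gripper clear. Both balls stayed in the tray, and I handed the job in at about 13.4 s; no verdict came back.

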